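# Pop open the red watercolour box

## Task

The painter needs more red: with a fingertip, press the red lid of the paint box once at its white dot until the latch clicks, let it spring open, and keep off it for a moment to see that it stays open. Press it only the once, leave the blue-lidded box shut, do not pick up or shove either box, and leave the jar, tape roll and paint tube where they are.

Things in the scene. Friction and masses are not known exactly. Their poses are not given: they have to be found in the camera images.
- red: the red-lidded box: a light wooden box of watercolour pans, 140 x 120 mm and 60 mm high, loose (0.9 kg) on a fixed plywood riser, 150 x 130 mm and 12 to 60 mm high. Origin at the centre of its underside, z up; the lid's hinge runs along y at x = -60 mm, z = 64 mm of this frame, the lid's free edge is at x = +60 mm.
- red_press (a point): the centre of the white 22 mm press dot on top of the red lid, 20 mm in from the free edge, 100 mm from the hinge. With the lid shut it is 71.5 mm above the box's underside, 11 mm above the box's rim; it moves with the lid (119 x 102 mm, 14 mm thick). Pressed straight down here the lid gives against 2 to 5 N and sinks 8.5 mm to a solid stop; it must go down 6.5 mm to click.
- red_lid (a joint): angle of the red lid, rad: 0 shut; negative while pressed in (clicks at about -0.06, solid stop at -0.085); 0.65 fully open. A push-push latch holds it against a spring: press to the stop and let go, and it springs open by itself, its free edge rising about 70 mm. Pressed down to the stop again it latches shut again.
- red_latch (a joint): the slide hidden in the red box's latch, in m, which counts the strokes: 0 shut, as at the start; about 0.008 when first pressed home; about 0.011 once the lid is let go and springs open; over 0.0155 when the lid has been pressed home a second time
- blue: the dark blue-lidded box: a light wooden box of watercolour pans, 140 x 120 mm and 60 mm high, loose (0.9 kg) on a fixed plywood riser, 150 x 130 mm and 12 to 60 mm high. Origin at the centre of its underside, z up; the lid's hinge runs along y at x = -60 mm, z = 64 mm of this frame, the lid's free edge is at x = +60 mm.
- blue_press (a point): the centre of the white 22 mm press dot on top of the dark blue lid, 20 mm in from the free edge, 100 mm from the hinge. With the lid shut it is 71.5 mm above the box's underside, 11 mm above the box's rim; it moves with the lid (119 x 102 mm, 14 mm thick). Pressed straight down here the lid gives against 2 to 5 N and sinks 8.5 mm to a solid stop; it must go down 6.5 mm to click.
- blue_lid (a joint): angle of the dark blue lid, rad: 0 shut; negative while pressed in (clicks at about -0.06, solid stop at -0.085); 0.65 fully open. A push-push latch holds it against a spring: press to the stop and let go, and it springs open by itself, its free edge rising about 70 mm. Pressed down to the stop again it latches shut again.
- blue_latch (a joint): the slide hidden in the dark blue box's latch, in m, which counts the strokes: 0 shut, as at the start; about 0.008 when first pressed home; about 0.011 once the lid is let go and springs open; over 0.0155 when the lid has been pressed home a second time
- jar_mid (a point): bystander: a greenish glass water jar, rim 64 mm across, 85 mm high; the point is at its centre, half-way up
- tape_mid (a point): bystander: a flat-lying roll of cream masking tape, 90 mm across, 24 mm high; the point is at its centre
- tube_mid (a point): bystander: a lying red and silver paint tube with a black cap, 90 x 26 x 16 mm; the point is at the middle of its body, 8 mm up

How it is judged:
By the outcome, as a careful person would: the job done as asked, in the order asked, and still so for the second after the job is handed in, with the robot touching nothing.
It also fails if it takes over 29 s, if anything falls off the work surface, if the arm or the gripper's body presses on something with over 40 N, if the wrist force passes 120 N, or if a joint passes its speed limit or range.

## Robot

A 7-joint arm with a two-finger parallel gripper is mounted at the origin on the work surface. World frame = base frame: x ahead of the robot, y to its left, z up, the work surface at z = 0. Lengths are in mm, angles in rad, forces in N, time in s.
With the tool pointing down it reaches from about 425 to 875 mm from the base axis. Payload 8.4 kg.
Tool frame: the origin (TCP) lies on the centre line of the jaws, within the pads' length; the fingertips stand r.finger_overhang ahead of it and the grasp point (between the pads) lies 3 mm ahead of it (r.finger_overhang is the distance from the TCP to the fingertips, in mm); z points along the fingers, y is the line along which they close (so a half turn about z gives the same grasp; the last joint's range is limited). The gripper opens to 87 mm and grips with 3 to 60 N. Pads are 19 mm wide; open, the fingers measure 117 mm over their backs; the gripper's body (75 mm by 190 mm) begins 51 mm behind the grasp point.
Start: joints at [-1.292, 0.333, 0.04, 1.465, -0.013, 1.343, -0.059], TCP at [239.769, 604.132, 244.546] pointing down, gripper open.
Joint ranges: [-2.58, 2.58], [-0.38, 2.09], [-1.3, 1.39], [0.25, 2.4], [-1.5, 4.64], [0.08, 2.09], [-2.65, 2.65]. Speed limits (rad/s): [2.22, 2.22, 2.79, 2.79, 3.14, 3.14, 3.14].

## Interface

Orientations are given as a rotation vector (axis times angle).
In Python, from bench import r, vision gives the robot as it stands.
- The arm moves only by the tool play_rows, never from a script. Its argument "rows" is a list of rows, each an object of numbers: "dx", "dy", "dz": the shift along the tool's x, y, z in cm; "rx", "ry", "rz": the turn, a rotation vector about the tool's x, y, z in rad. A call has 1 to 12 rows; each row is the pose to reach, as a shift and turn from the pose commanded when the call began, along the tool's axes at that moment; what a row does not reach only later rows make up. A row lasts 1/8 s, in which the tool goes at most 62.5 mm and 10.7 degrees, less where a joint would pass 70% of its speed; a pose out of reach is approached as far as the arm can. A call with a gripper value outside its range is refused whole. "grip" is the opening in per cent of the stroke, from 0 (shut) to 100 (fully open), set as the call begins (left out, the last holds). The fingers move at their own pace and stop on an object; the grip force is fixed at half the most. Time passes only in rows, so rows that repeat a pose let the fingers close. It gives the time, the measured TCP pose, the force, the opening and the grip force at its end, in the units of the state.
- r.read_state(): the state, without advancing time (a new reading comes with each control period).
- vision.read_camera(name): name is "scene" or "side" or "wrist"; returns a dict with "img" (384x512x3 uint8, blue, green, red), "fx", "fy", "cx", "cy" (pixels), "R" (3x3) and "t" (3): a world point X has camera coordinates R X + t; the wrist camera has in their place "tool_from_camera" (4x4, takes a point from camera to tool coordinates, whose origin is the TCP and whose axes are the flange's). Camera axes: x right, y down, z forward; pixel columns grow to the right and rows downward; lengths in mm; the calibration is good to about 2 mm. The wrist camera is an equidistant fisheye: a pixel r from the principal point sees the ray r / f radians off the axis. A picture is of the moment at which its call begins: read the wrist's pose just before it. There is no depth.
- r.sign_off(): hands the job in; it is judged then, once.
The state is a dict: "clock": time; "qpos": joint angles; "dq": joint speeds; "tau": joint torques, N m; "eef_pos": TCP position; "orientation": TCP orientation; "contact_force": force on the tool from outside, world axes, zero at the start; "torque": the same for the moment, N m; "finger_gap": opening from 0.0 (shut) to 1.0 (fully open); "finger_force": force on a finger pad.
Only numpy, scipy, OpenCV 4.12 (cv2) and the standard library are available. Lean on these libraries where they do the work, as an engineer would, in place of code of your own. Each camera call takes 0.05 s, during which the arm holds its last target. There are 200 camera calls.

## Working session

There is one attempt and no reset: what is moved stays moved. The work goes in short steps, Python scripts to look and compute and a tool call to move; the robot and the scene stay as the last step left them, time stands still between calls to the robot, and variables do not carry over. Pictures are saved under pics/ and viewed, at most 10 in all, crops included, and the job is handed in when it is done.

Besides the shell and the picture viewer there is one more tool, called after "Emit:" as name(argument=value, ...) on one line, values as JSON. play_rows: Moves the arm, as the interface text tells. Its arguments: {"type":"object","properties":{"rows":{"type":"array","items":{"type":"object","properties":{"dx":{"type":"number"},"dy":{"type":"number"},"dz":{"type":"number"},"rx":{"type":"number"},"ry":{"type":"number"},"rz":{"type":"number"}}}},"grip":{"type":"number"}},"required":["rows"]}

```bash
mkdir -p pics; python3 - <<'E'
from bench import r, vision
import cv2, numpy as np
s=r.read_state();print(s['clock'],s['eef_pos'],s['orientation'],r.finger_overhang,s['finger_gap'])
a=[vision.read_camera(n) for n in("scene","side","wrist")]
import pickle;pickle.dump((s,a),open('c0.pkl','wb'))
for c in a:print({k:np.round(v,3).tolist() for k,v in c.items() if k!='img'})
cv2.imwrite('pics/a.png',cv2.resize(np.hstack([a[0]['img'],a[1]['img']]),(800,300)))
cv2.imwrite('pics/s.png',a[0]['img']);cv2.imwrite('pics/d.png',a[1]['img'])
E
```

```text
0.0 [239.6267823  603.73857615 243.64401443] [-5.89888033e-01 -3.08554431e+00  2.59720314e-03] 22.0 0.9974434638883303
{'fx': 375.318, 'fy': 375.318, 'cx': 251.661, 'cy': 191.571, 'R': [[-0.53, 0.848, 0.009], [0.653, 0.415, -0.634], [-0.541, -0.33, -0.773]], 't': [354.423, -305.252, 1095.081]}
{'fx': 446.853, 'fy': 446.853, 'cx': 245.754, 'cy': 196.198, 'R': [[0.883, -0.47, 0.017], [-0.245, -0.491, -0.836], [0.401, 0.734, -0.548]], 't': [-524.543, 206.645, 856.73]}
{'fx': 297.319, 'fy': 297.319, 'cx': 256.116, 'cy': 188.487, 'tool_from_camera': [[0.001, -0.964, -0.267, 73.605], [1.0, 0.001, -0.0, -0.386], [0.0, -0.267, 0.964, -139.98], [0.0, 0.0, 0.0, 1.0]]}
```

View pics/s.png

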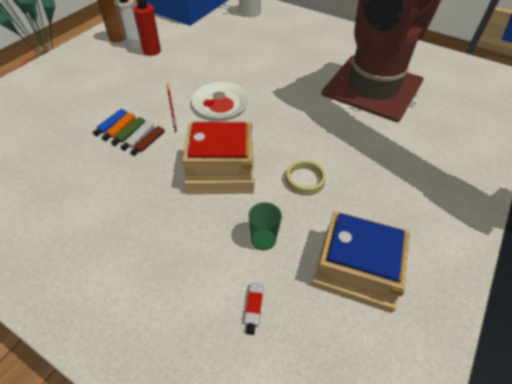

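View pics/d.png

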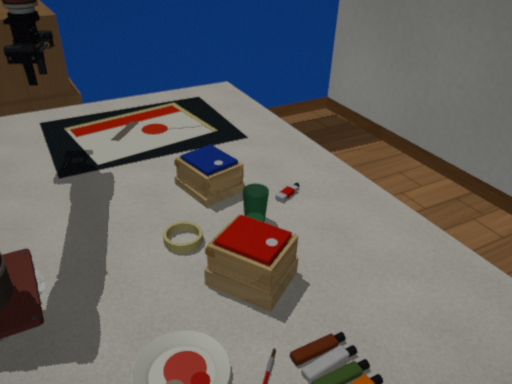

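The scene view shows the red lid's dot at (199,137) and the blue's at (345,237). In the side view they are at (272,243) and (218,163). The arm is out of the scene view. Next I triangulate the dots and lid centres.

```bash
cat >h.py <<'E'
import numpy as np,cv2
def ray(c,p):
    R=np.array(c['R']);t=np.array(c['t'])
    d=R.T@np.array([(p[0]-c['cx'])/c['fx'],(p[1]-c['cy'])/c['fy'],1]);return -R.T@t,d/np.linalg.norm(d)
def tri(rs):
    A=0;b=0
    for o,d in rs:
        P=np.eye(3)-np.outer(d,d);A=A+P;b=b+P@o
    X=np.linalg.solve(A,b);return X,[np.linalg.norm((np.eye(3)-np.outer(d,d))@(X-o)) for o,d in rs]
def onz(o,d,z):return o+d*(z-o[2])/d[2]
def white(img,p,w=12):
    x,y=int(p[0]),int(p[1]);m=img[y-w:y+w+1,x-w:x+w+1].min(2).astype(float)
    g=(m>110).astype(np.uint8)
    n,l,st,ce=cv2.connectedComponentsWithStats(g)
    k=l[w,w];return ce[k]+[x-w,y-w],st[k,4]
E
python3 - <<'E'
import pickle;from h import *
s,a=pickle.load(open('c0.pkl','rb'))
for name,ps in(('red',[(199,137),(272,243)]),('blue',[(345,237),(218,163)])):
    q=[white(c['img'],p,9) for c,p in zip(a,ps)]
    print(name,q,tri([ray(c,x[0]) for c,x in zip(a,q)]))
    X=tri([ray(c,x[0]) for c,x in zip(a,q)])[0]
    for c,p in zip(a,ps):
        im=c['img'].astype(int);B,G,R=im[...,0],im[...,1],im[...,2]
        m=((R>120)&(G<60)&(B<60)) if name=='red' else ((B>80)&(R<60)&(G<80))
        n,l,st,ce=cv2.connectedComponentsWithStats(m.astype(np.uint8))
        y,x=p;best=min(range(1,n),key=lambda k:np.hypot(*(ce[k]-p))if st[k,4]>300 else 1e9)
        cn=cv2.findContours((l==best).astype(np.uint8),0,2)[0][0]
        h=cv2.convexHull(cn)[:,0]
        W=np.array([onz(*ray(c,u),X[2])[:2] for u in h],np.float32)
        print(st[best],cv2.minAreaRect(W))
E
```

```text
red [(array([198.69230769, 136.29230769]), np.int32(65)), (array([271.23728814, 241.94915254]), np.int32(59))] (array([ 534.29785877, -215.06313846,  112.07522137]), [np.float64(1.4567887979809193), np.float64(1.4567887979808865)])
[ 189  122   57   34 1708] ((517.9915771484375, -179.52101135253906), (101.20299530029297, 114.92911529541016), 32.54856491088867)
[ 215  215   76   46 1787] ((511.42730712890625, -182.14837646484375), (98.8395004272461, 113.48435974121094), 32.51773452758789)
blue [(array([344.86666667, 236.34166667]), np.int32(120)), (array([218. , 162.5]), np.int32(24))] (array([588.31272915, 142.07774757,  94.22391904]), [np.float64(0.8322051955123368), np.float64(0.8322051955125523)])
[ 329  215   75   65 3203] ((584.5226440429688, 179.66062927246094), (100.1339340209961, 115.53273010253906), 12.966605186462402)
[182 145  55  27 761] ((576.4865112304688, 178.69500732421875), (99.28661346435547, 115.60469818115234), 12.526212692260742)
```

```bash
python3 - <<'E'
import numpy as np
from scipy.spatial.transform import Rotation as Ro
from bench import r
s=r.read_state();R=Ro.from_rotvec(s['orientation']).as_matrix();print(R.round(3))
p0=np.array([239.8,604.1,244.5])
for f in np.linspace(0,1,12)[1:]:
    a=1.193+f*(-.383-1.193);rad=650+f*(576-650);z=244.5-24.5*f
    d=R.T@(np.array([rad*np.cos(a),rad*np.sin(a),z])-p0)
    print((d/10).round(1),(1.576*f).round(2))
E
```

```text
[[-0.929  0.369 -0.   ]
 [ 0.369  0.929 -0.001]
 [-0.    -0.001 -1.   ]]
[-9.2 -1.3  0.2] 0.14
[-18.   -3.9   0.5] 0.29
[-26.2  -7.7   0.7] 0.43
[-33.8 -12.6   0.9] 0.57
[-40.5 -18.5   1.1] 0.72
[-46.2 -25.2   1.4] 0.86
[-50.8 -32.6   1.6] 1.0
[-54.3 -40.4   1.8] 1.15
[-56.6 -48.6   2.1] 1.29
[-57.7 -57.    2.3] 1.43
[-57.6 -65.3   2.5] 1.58
```

Emit:
play_rows(grip=0, rows=[{"dx": -5, "dy": -0.5, "dz": 0.1, "rz": 0.08}, {"dx": -10, "dy": -1.5, "dz": 0.2, "rz": 0.16}, {"dx": -15.5, "dy": -3, "dz": 0.4, "rz": 0.25}, {"dx": -20.5, "dy": -5, "dz": 0.5, "rz": 0.33}, {"dx": -25.5, "dy": -7.4, "dz": 0.7, "rz": 0.42}, {"dx": -30.5, "dy": -10.5, "dz": 0.8, "rz": 0.51}, {"dx": -35, "dy": -13.8, "dz": 1, "rz": 0.6}, {"dx": -39, "dy": -17.2, "dz": 1.1, "rz": 0.69}, {"dx": -43, "dy": -21.5, "dz": 1.3, "rz": 0.78}, {"dx": -46.2, "dy": -25.2, "dz": 1.4, "rz": 0.86}, {"dx": -49.2, "dy": -29.5, "dz": 1.5, "rz": 0.94}])

```text
validation failed for argument at $.ro...
```

```bash
python3 - <<'E'
import numpy as np
from scipy.spatial.transform import Rotation as Ro
from bench import r
s=r.read_state();R=Ro.from_rotvec(s['orientation']).as_matrix();p0=s['eef_pos'];print(s['clock'],p0,s['qpos'],s['contact_force'],s['finger_gap']);print(R.round(3))
print(R.T@(np.array([534.3,-215,220])-p0)/10)
E
```

```text
0.15 [239.67200748 603.83419115 243.88141137] [-1.29218055  0.33372735  0.03987489  1.4660598  -0.01340359  1.3433108
 -0.05847308] [-0.8390062   0.76736848 -0.20345349] 1.0022852759854854
[[-0.929  0.369 -0.   ]
 [ 0.369  0.929 -0.001]
 [-0.    -0.001 -1.   ]]
[-57.5900562  -65.23743199   2.47325258]
```

Emit:
play_rows(grip=0, rows=[{"dx": -5, "dy": -0.5, "dz": 0.1, "rx": 0, "ry": 0, "rz": 0.08}, {"dx": -10, "dy": -1.5, "dz": 0.2, "rx": 0, "ry": 0, "rz": 0.16}, {"dx": -15.5, "dy": -3, "dz": 0.4, "rx": 0, "ry": 0, "rz": 0.25}, {"dx": -20.5, "dy": -5, "dz": 0.5, "rx": 0, "ry": 0, "rz": 0.33}, {"dx": -25.5, "dy": -7.4, "dz": 0.7, "rx": 0, "ry": 0, "rz": 0.42}, {"dx": -30.5, "dy": -10.5, "dz": 0.8, "rx": 0, "ry": 0, "rz": 0.51}, {"dx": -35, "dy": -13.8, "dz": 1, "rx": 0, "ry": 0, "rz": 0.6}, {"dx": -39, "dy": -17.2, "dz": 1.1, "rx": 0, "ry": 0, "rz": 0.69}])

```text
clock: 1.15
eef_pos: [539.7, 298.4, 233.2]
orientation: [1.604, 2.701, -0.001]
contact_force: [0.6, 1.0, 0.1]
finger_gap: 0.177
finger_force: 0.0
```

Emit:
play_rows(rows=[{"dx": -5, "dy": -2.8, "dz": 0.1, "rx": 0, "ry": 0, "rz": 0.1}, {"dx": -10, "dy": -5.6, "dz": 0.3, "rx": 0, "ry": 0, "rz": 0.2}, {"dx": -15, "dy": -8.4, "dz": 0.4, "rx": 0, "ry": 0, "rz": 0.3}, {"dx": -20, "dy": -11.2, "dz": 0.6, "rx": 0, "ry": 0, "rz": 0.4}, {"dx": -25, "dy": -14, "dz": 0.7, "rx": 0, "ry": 0, "rz": 0.5}, {"dx": -30, "dy": -16.8, "dz": 0.9, "rx": 0, "ry": 0, "rz": 0.6}, {"dx": -35, "dy": -19.5, "dz": 1, "rx": 0, "ry": 0, "rz": 0.7}, {"dx": -40, "dy": -22.3, "dz": 1.2, "rx": 0, "ry": 0, "rz": 0.8}, {"dx": -44.8, "dy": -25, "dz": 1.3, "rx": 0, "ry": 0, "rz": 0.88}, {"dx": -44.8, "dy": -25, "dz": 1.3, "rx": 0, "ry": 0, "rz": 0.88}, {"dx": -44.8, "dy": -25, "dz": 1.3, "rx": 0, "ry": 0, "rz": 0.88}])

```text
clock: 2.52
eef_pos: [535.7, -212.2, 220.2]
orientation: [-2.598, -1.766, 0.001]
contact_force: [0.0, -0.1, 0.7]
finger_gap: 0.007
finger_force: 0.0
```

```bash
cat >>h.py <<'E'
from scipy.spatial.transform import Rotation as Ro
def wray(s,c,p):
    u=np.array([p[0]-c['cx'],p[1]-c['cy']]);n=np.hypot(*u);th=n/c['fx']
    d=np.r_[u/n*np.sin(th),np.cos(th)];T=np.array(c['tool_from_camera']);R=Ro.from_rotvec(s['orientation']).as_matrix()
    return np.array(s['eef_pos'])+R@T[:3,3],R@T[:3,:3]@d
E
python3 - <<'E'
from h import *;import pickle
from bench import r,vision
s=r.read_state();c=vision.read_camera('wrist');pickle.dump((s,c),open('c1.pkl','wb'))
print(s['clock'],s['eef_pos'],s['orientation'],s['qpos'],s['contact_force'],s['finger_gap'])
cv2.imwrite('pics/w.png',c['img'])
E
```

```text
2.525 [ 535.67856495 -212.20996325  220.2370435 ] [-2.59759914e+00 -1.76577915e+00  5.01619634e-04] [-0.34138826  0.2358792   0.75475784  1.71328152 -0.16906466  1.25992369
  0.07489973] [ 0.03745311 -0.13070664  0.6733594 ] 0.006533290215531627
```

View pics/w.png

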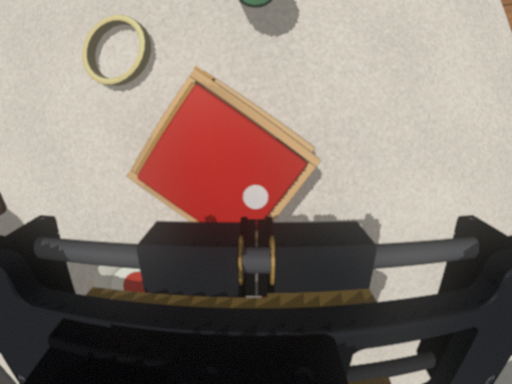

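The wrist view shows the white dot at (256,197), just ahead of the shut fingers, with the red lid shut. I use it to refine the dot's position.

```bash
python3 - <<'E'
from h import *;import pickle
s,c=pickle.load(open('c1.pkl','rb'));s0,a=pickle.load(open('c0.pkl','rb'))
q,n=white(c['img'],(256,197),20);print(q,n)
w=wray(s,c,q);print(onz(*w,112))
rs=[ray(a[0],(198.7,136.3)),ray(a[1],(271.2,241.95)),w]
X,e=tri(rs);print(X,e)
R=Ro.from_rotvec(s['orientation']).as_matrix();print(R.round(2));print(R.T@(X-s['eef_pos'])/10)
E
```

```text
[255.14229249 196.42885375] 506
[ 532.92076082 -214.84479569  112.        ]
[ 533.72411195 -215.07465207  112.02995715] [np.float64(1.8774688779502529), np.float64(1.1455671087385357), np.float64(0.8342754623905927)]
[[ 0.37  0.93 -0.  ]
 [ 0.93 -0.37  0.  ]
 [ 0.   -0.   -1.  ]]
[-0.33940031 -0.06855195 10.82072579]
```

Emit:
play_rows(rows=[{"dx": -0.3, "dy": -0.1, "dz": 3, "rx": 0, "ry": 0, "rz": 0}, {"dx": -0.3, "dy": -0.1, "dz": 6, "rx": 0, "ry": 0, "rz": 0}, {"dx": -0.3, "dy": -0.1, "dz": 7.8, "rx": 0, "ry": 0, "rz": 0}, {"dx": -0.3, "dy": -0.1, "dz": 8.2, "rx": 0, "ry": 0, "rz": 0}, {"dx": -0.3, "dy": -0.1, "dz": 8.2, "rx": 0, "ry": 0, "rz": 0}, {"dx": -0.3, "dy": -0.1, "dz": 8.2, "rx": 0, "ry": 0, "rz": 0}])

```text
clock: 3.32
eef_pos: [534.3, -215.2, 139.6]
orientation: [2.597, 1.765, 0.002]
contact_force: [1.2, -0.8, 0.2]
finger_gap: 0.011
finger_force: 0.0
```

```bash
python3 - <<'E'
from h import *
from bench import r,vision
s=r.read_state();print(s['eef_pos'],s['contact_force'])
c=vision.read_camera('side');cv2.imwrite('pics/d2.png',cv2.resize(c['img'][170:310,190:330],(560,560),interpolation=2))
E
```

```text
[ 534.31929304 -215.23437727  139.59689241] [ 1.17376659 -0.81953385  0.21137894]
```

View pics/d2.png

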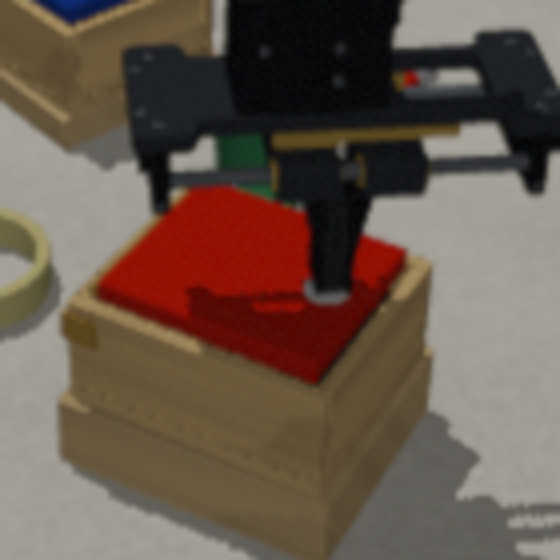

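The shut fingertips stand over the dot at crop (325,290), a few mm clear. Next is a slow descent.

Emit:
play_rows(rows=[{"dx": 0, "dy": 0, "dz": 0.2, "rx": 0, "ry": 0, "rz": 0}, {"dx": 0, "dy": 0, "dz": 0.4, "rx": 0, "ry": 0, "rz": 0}, {"dx": 0, "dy": 0, "dz": 0.6, "rx": 0, "ry": 0, "rz": 0}, {"dx": 0, "dy": 0, "dz": 0.8, "rx": 0, "ry": 0, "rz": 0}, {"dx": 0, "dy": 0, "dz": 1.0, "rx": 0, "ry": 0, "rz": 0}, {"dx": 0, "dy": 0, "dz": 1.0, "rx": 0, "ry": 0, "rz": 0}])

```text
clock: 4.12
eef_pos: [533.9, -215.2, 128.6]
orientation: [2.598, 1.765, 0.0]
contact_force: [0.4, -1.4, 1.9]
finger_gap: 0.005
finger_force: 1.5
```

Emit:
play_rows(rows=[{"dx": 0, "dy": 0, "dz": 0.1, "rx": 0, "ry": 0, "rz": 0}, {"dx": 0, "dy": 0, "dz": 0.2, "rx": 0, "ry": 0, "rz": 0}, {"dx": 0, "dy": 0, "dz": 0.3, "rx": 0, "ry": 0, "rz": 0}, {"dx": 0, "dy": 0, "dz": 0.3, "rx": 0, "ry": 0, "rz": 0}])

```text
clock: 4.62
eef_pos: [533.9, -215.2, 125.8]
orientation: [2.598, 1.765, 0.0]
contact_force: [-0.7, -1.6, 5.1]
finger_gap: 0.003
finger_force: 2.9
```

Emit:
play_rows(rows=[{"dx": 0, "dy": 0, "dz": 0.1, "rx": 0, "ry": 0, "rz": 0}, {"dx": 0, "dy": 0, "dz": 0.2, "rx": 0, "ry": 0, "rz": 0}, {"dx": 0, "dy": 0, "dz": 0.2, "rx": 0, "ry": 0, "rz": 0}])

```text
clock: 5.0
eef_pos: [534.0, -215.2, 124.9]
orientation: [2.598, 1.765, 0.002]
contact_force: [-4.0, 1.3, 17.5]
finger_gap: 0.008
finger_force: 8.8
```

The force jumped to 17 N, so the lid is at its solid stop. I lift clear quickly.

Emit:
play_rows(rows=[{"dx": 0, "dy": 0, "dz": -6, "rx": 0, "ry": 0, "rz": 0}, {"dx": 0, "dy": 0, "dz": -12, "rx": 0, "ry": 0, "rz": 0}, {"dx": 0, "dy": 0, "dz": -17, "rx": 0, "ry": 0, "rz": 0}, {"dx": 0, "dy": 0, "dz": -18, "rx": 0, "ry": 0, "rz": 0}, {"dx": 0, "dy": 0, "dz": -18, "rx": 0, "ry": 0, "rz": 0}, {"dx": 0, "dy": 0, "dz": -18, "rx": 0, "ry": 0, "rz": 0}, {"dx": 0, "dy": 0, "dz": -18, "rx": 0, "ry": 0, "rz": 0}, {"dx": 0, "dy": 0, "dz": -18, "rx": 0, "ry": 0, "rz": 0}, {"dx": 0, "dy": 0, "dz": -18, "rx": 0, "ry": 0, "rz": 0}, {"dx": 0, "dy": 0, "dz": -18, "rx": 0, "ry": 0, "rz": 0}, {"dx": 0, "dy": 0, "dz": -18, "rx": 0, "ry": 0, "rz": 0}, {"dx": 0, "dy": 0, "dz": -18, "rx": 0, "ry": 0, "rz": 0}])

```text
clock: 6.5
eef_pos: [533.7, -215.0, 303.6]
orientation: [2.598, 1.766, 0.0]
contact_force: [0.4, -0.5, -0.2]
finger_gap: 0.006
finger_force: 0.0
```

```bash
python3 - <<'E'
from h import *
from bench import r,vision
s=r.read_state();print(s['clock'],s['eef_pos'],s['contact_force'])
c=vision.read_camera('side')['img'];d=vision.read_camera('scene')['img']
cv2.imwrite('pics/e.png',cv2.resize(np.hstack([c[110:320,150:350],d[90:300,170:370]]),(800,420)))
E
```

```text
6.5 [ 533.71885976 -215.03152141  303.61085989] [ 0.39505045 -0.53834717 -0.17495645]
```

View pics/e.png

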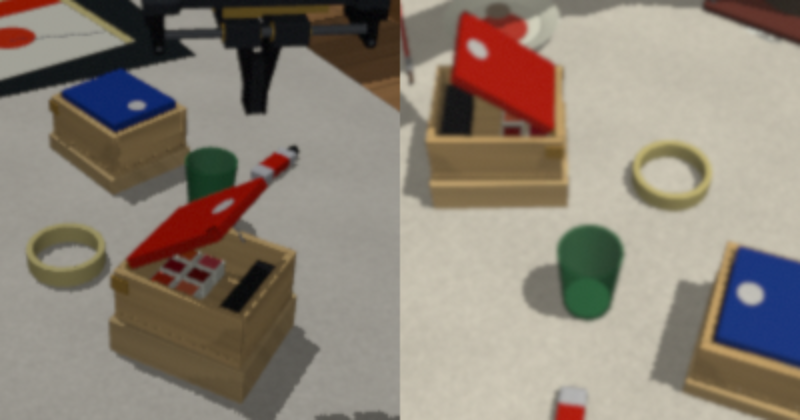

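The red lid stands open with its pans showing (left half, around (200,220)). The blue lid is shut, the jar, tape and tube are undisturbed, and the arm is well clear. It has stayed open for more than a second, so I hand in.

```bash
python3 -c "
from bench import r
print(r.sign_off())"
```

```text
the job is handed in; nothing more can be done
None
```

I pressed the red lid once at its dot until it hit the stop; it sprang open and was still open just over a second later, the blue box stayed shut and nothing else was disturbed, and I handed the job in at about 6.6 s.

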